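# Fetch the wheel bearing from behind the filter and the tin

## Task

The new wheel bearing lies in the back pocket of the blue parts rack with an oil filter and a square fluid tin standing in its way: first stand both of them in the drip tray, leaving the bearing alone meanwhile. Then lay the bearing flat on the sprocket carrier, over its guide pin, and afterwards put the filter and the tin back upright in the rack, each on the very spot where it stood. Never tip the filter or the tin over, and leave the hammer, the mug and the wrench alone.

Things in the scene. Friction and masses are not known exactly. Their poses are not given: they have to be found in the camera images.
- filter: oil filter: upright white round canister, diameter 62 mm, 85 mm high, the top 13 mm tapering inwards, about 0.35 kg; loose. Origin: centre of its underside; z up along its axis. At the start it stands on the rack's front shelf, left or right of the centre line (varies)
- tin: fluid tin: upright square aluminium can 56 x 56 mm with a paper band, body 80 mm high, on top a round black cap 24 mm wide, 10 mm high; about 0.45 kg; loose. Origin: centre of its underside; z up; x and y along its sides. At the start it stands on the rack's front shelf beside the filter, some 11 mm from it, sides about parallel to the rack's
- bearing: wheel bearing: steel ring with black seals lying flat, outside diameter 52 mm, bore 25 mm, 18 mm high, 0.18 kg; loose. Origin: centre of its underside; z up along its axis. It starts in the rack's back pocket, 5 to 15 mm behind the front pair, 10 mm from the pocket's side walls, 50 mm from its back wall: grasp it along the rack's x once the pair is cleared
- rack: blue sheet-metal rack, fixed. Origin: underside, on its centre line; x from its front (robot side) to its back, y left, z up. Floor 4 mm thick, x -70 to 135, y -95 to 95 mm. Front shelf (x under 30) with a 10 mm lip; filter and tin at x -8, y +-35. Back pocket x 30 to 132, y -36 to 36, open to the front, walls 36 mm high; bearing at x 56, y 0. Beside the pocket: bins of nuts, not for use
- drip_tray: drip tray, a shallow dark steel tray, fixed, 250 mm along its x and 140 mm along its y, walls 18 mm high and 4 mm thick, floor 4 mm thick. Origin: centre of its underside, z up. The side area: filter and tin fit in it one behind the other along its x
- carrier: sprocket carrier lying flat, fixed: toothed dark disc 190 mm across, 6 mm thick; light hub 132 mm across, 14 mm high, with six bolt heads up to 18 mm; in the middle a flat boss 64 mm across, top 24 mm above the underside; on its centre an upright guide pin 12 mm thick, 30 mm tall, tip tapered. Origin: centre of its underside, z up
- carrier_seat (a point): centre of the boss's flat top on the sprocket carrier, at the foot of the guide pin, 24 mm above the carrier's underside; z up
- hammer: hammer, 240 mm long, lying at the far side of the bench; bystander, loose. Origin: underside; x along the handle to the head
- mug: white mug, 76 mm wide, 90 mm high, at the far side; bystander, loose. Origin: centre of its underside
- wrench: wrench, 160 mm long, lying at the far side; bystander, loose. Origin: underside; x along its length
Things that resemble listed ones, but are neither listed nor needed, are in the scene too. There is more than one size of the carrier; the one meant has the size given above.

How it is judged:
By the outcome, as a careful person would: the job done as asked, in the order asked, and still so for the second after the job is handed in, with the robot touching nothing.
It also fails if it takes over 128 s, if anything falls off the work surface, if the arm or the gripper's body presses on something with over 40 N, if the wrist force passes 120 N, or if a joint passes its speed limit or range.

## Robot

A 6-joint arm with a two-finger parallel gripper is mounted at the origin on the work surface. World frame = base frame: x ahead of the robot, y to its left, z up, the work surface at z = 0. Lengths are in mm, angles in rad, forces in N, time in s.
With the tool pointing down it reaches from about 375 to 925 mm from the base axis. Payload 5.7 kg.
Tool frame: the origin (TCP) lies at the very end of the fingers, on their centre line; the grasp point (between the pads) lies 19 mm behind it; z points along the fingers, y is the line along which they close (so a half turn about z gives the same grasp; the last joint's range is limited). The gripper opens to 85 mm and grips with 20 to 120 N. Pads are 22 mm wide; open, the fingers measure 114 mm over their backs; the gripper's body (76 mm by 85 mm) begins 54 mm behind the grasp point. The pads swing forward as they close: fully open they stand 13 mm farther back than shut.
Start: joints at [1.124, 0.359, 1.51, -0, 1.272, -0.115], TCP at [195.439, 567.245, 231.267] pointing down, gripper open.
Joint ranges: [-2.97, 2.97], [-1.01, 2.36], [0.21, 2.38], [-0.96, 4.11], [0.2, 2.71], [-2.98, 2.98]. Speed limits (rad/s): [2.39, 2.39, 3.14, 3.14, 3.14, 3.14].

## Interface

Orientations are given as a unit quaternion [w, x, y, z].
In Python, from plant import r gives the robot as it stands. The module is installed in compiled form; this text tells all that it offers.
- The arm moves only by the shell command python3 -m jog 'ROWS' [OPENING] [FORCE]. ROWS is JSON, a list of rows, each a list of 6 numbers: the shift along the tool's x, y, z in units of 0.2 m (1.0 is 0.2 m), then the turn, a rotation vector about the tool's x, y, z in units of 90 degrees (1.0 is 90 degrees). In form: [[dx, dy, dz, wx, wy, wz], ...]. A call has exactly 5 rows; each row is the pose to reach, as a shift and turn from the pose commanded when the call began, along the tool's axes at that moment; what a row does not reach only later rows make up. A row lasts 1/8 s, in which the tool goes at most 62.5 mm and 10.7 degrees, less where a joint would pass 70% of its speed; a pose out of reach is approached as far as the arm can. A call with a number of a shift or a turn outside -1 to 1 is refused whole. A call with a gripper value outside its range is refused whole. OPENING is the closure, from -1 (fully open) to 1 (shut), set as the call begins (- or left out, the last holds). The fingers move at their own pace and stop on an object; FORCE is the grip in N (left out, the last holds). Time passes only in rows, so rows that repeat a pose let the fingers close, or fill a call up. It gives the time, the measured TCP pose, the force, the opening and the grip force at its end, in the units of the state.
- r.get_obs(): the state, without advancing time (a new reading comes with each control period).
- r.snapshot(name): name is "scene" or "top" or "wrist"; returns a dict with "pixels" (420x560x3 uint8, red, green, blue), "intrinsics" (3x3 intrinsics, pixels), "k1" (the pictures are not rectified: a ray, as slopes to the right and down, at radius r is drawn at 1 + k1 r^2 times it, then the intrinsics apply), "xyz" and "orientation" of the camera in the world; the wrist camera has in their place "mount" (4x4, takes a point from camera to tool coordinates, whose origin is the TCP and whose axes are the flange's). Camera axes: x right, y down, z forward; pixel columns grow to the right and rows downward; lengths in mm; the calibration is good to about 2 mm. A picture is of the moment at which its call begins: read the wrist's pose just before it. There is no depth.
- r.close_job(): hands the job in; it is judged then, once.
Trained networks look in the newest picture that a camera, given by its name, has taken for a name from the list of things; names that differ only in an ending like _2 or _b are one class to them, and where a whole thing is asked for, a point or a joint stands for the part that bears it (a point fixed in the world has none). Each returns a list of dicts, best first, with "p" (0 to 1); they miss things now and then, are a little off and sometimes report something else, mostly with a low value. They report only what shows in the picture. A call takes as long as a camera call. They do not tell look-alikes from the thing itself.
- r.regions_of(target, camera): "mask" (420x560 bool, what is visible of it) and "extent" ([centre column, centre row, width, height] in pixels, round what is visible of it).
The state is a dict: "time_s": time; "qpos": joint angles; "joint_vel": joint speeds; "effort": joint torques, N m; "ee_pos": TCP position; "orientation": TCP orientation; "wrist_force": force on the tool from outside, world axes, zero at the start; "moment": the same for the moment, N m; "gripper_width": finger opening in mm; "gripper_force": force on a finger pad.
Only numpy, scipy, OpenCV 4.12 (cv2) and the standard library are available. Lean on these libraries where they do the work, as an engineer would, in place of code of your own. Each camera call takes 0.05 s, during which the arm holds its last target. There are 200 camera calls.

## Working session

There is one attempt and no reset: what is moved stays moved. The work goes in short steps, Python scripts to look and compute and a shell command to move; the robot and the scene stay as the last step left them, time stands still between calls to the robot, and variables do not carry over. Pictures are saved under pics/ and viewed, at most 14 in all, crops included, and the job is handed in when it is done.

```bash
mkdir -p pics; python3 - <<'E'
from plant import r
import cv2
o=r.get_obs(); print({k:o[k] for k in('time_s','ee_pos','orientation','gripper_width','gripper_force','wrist_force')})
for n in('top','scene'):
    s=r.snapshot(n); cv2.imwrite(f'pics/{n}0.png',s['pixels'][:,:,::-1])
    print(n,s['intrinsics'],s['k1'],s['xyz'],s['orientation'])
    for t in('filter','tin','bearing','rack','drip_tray','carrier','hammer','mug','wrench'):
        print(t,[(round(d['p'],2),[round(float(v),1) for v in d['extent']]) for d in r.regions_of(t,n)])
s=r.snapshot('wrist');print(s['mount'],s['intrinsics'],s['k1'])
E
```

```text
{'time_s': 0.0, 'ee_pos': array([195.15368614, 566.64954646, 230.42553246]), 'orientation': array([-2.59832132e-04,  1.65128133e-01,  9.86271672e-01, -9.06400446e-04]), 'gripper_width': 85.32988568530428, 'gripper_force': 0.0, 'wrist_force': array([ 0.9607806 , -0.1493343 , -0.70674625])}
top [[482.66709602   0.         278.47907071]
 [  0.         482.66709602 207.44355234]
 [  0.           0.           1.        ]] -0.16084766046587556 [ 367.74944072 -119.00134285 1425.40519965] [-0.04055878  0.70757901 -0.70459485  0.03511459]
filter [(0.88, [250.1, 199.6, 23.4, 26.8]), (0.36, [217.7, 129.1, 48.5, 16.0])]
tin [(0.67, [135.1, 222.8, 53.1, 85.8]), (0.64, [226.8, 205.6, 25.5, 17.5])]
bearing [(0.68, [235.4, 180.4, 17.6, 18.4])]
rack [(0.76, [236.1, 187.3, 73.9, 81.2])]
drip_tray [(0.55, [134.7, 223.2, 53.9, 88.6])]
carrier [(0.82, [346.0, 218.5, 63.3, 60.2]), (0.73, [388.5, 308.4, 85.2, 83.9]), (0.73, [135.6, 223.1, 57.1, 93.1]), (0.57, [417.9, 173.7, 49.6, 47.3])]
hammer [(0.9, [308.8, 129.1, 78.9, 28.1])]
mug [(0.8, [165.0, 137.6, 31.8, 38.1])]
wrench [(0.66, [218.2, 130.2, 47.6, 1
[... 506 characters left out ...]
 (0.19, [243.6, 173.4, 63.9, 46.1])]
carrier [(0.97, [243.7, 173.2, 66.9, 49.9]), (0.93, [169.2, 144.8, 49.3, 32.8]), (0.72, [293.6, 115.4, 79.8, 51.2])]
hammer [(0.76, [183.7, 238.2, 62.0, 82.3])]
mug [(0.87, [292.9, 377.1, 67.5, 61.8])]
wrench [(0.92, [232.9, 330.0, 52.8, 63.7])]
[[-1.30041472e-03 -9.58866543e-01 -2.83854297e-01  7.24545823e+01]
 [ 9.99998696e-01 -9.75144957e-04 -1.28720670e-03  1.05843451e+00]
 [ 9.57460357e-04 -2.83855600e-01  9.58866561e-01 -1.42192673e+02]
 [ 0.00000000e+00  0.00000000e+00  0.00000000e+00  1.00000000e+00]] [[351.38433079   0.         278.6852143 ]
 [  0.         351.38433079 209.88133268]
 [  0.           0.           1.        ]] -0.059451600050873785
```

View pics/top0.png

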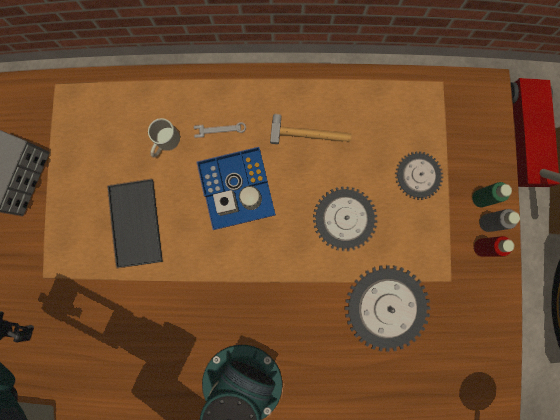

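View pics/scene0.png

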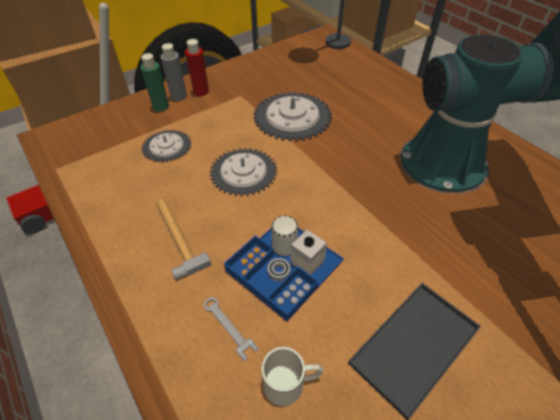

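The top view shows the rack at (236,188), with the tin at (226,202) and the filter at (250,197) on the front shelf and the bearing at (234,181). The tray is at (135,223). The carrier candidates are (346,218) at about 63 px, (388,308) at about 84 px and (418,174) at about 48 px. At 0.339 px/mm, 190 mm is about 64 px, so I choose (346,218). Cylinder look-alikes are the bottles at (490,195), (500,220) and (494,246), off to the right and not upright white canisters.

```bash
cat > h.py <<'E'
import numpy as np, cv2, json
from plant import r
from scipy.spatial.transform import Rotation as R
def rot(q): return R.from_quat([q[1],q[2],q[3],q[0]]).as_matrix()
class Cam:
    def __init__(s,name):
        o=r.get_obs(); d=r.snapshot(name); s.img=d['pixels'];s.K=d['intrinsics'];s.k1=d['k1'];s.name=name
        if name=='wrist':
            T=np.eye(4);T[:3,:3]=rot(o['orientation']);T[:3,3]=o['ee_pos'];T=T@d['mount']
            s.Rm,s.t=T[:3,:3],T[:3,3]
        else: s.Rm,s.t=rot(d['orientation']),np.array(d['xyz'])
    def proj(s,P):
        p=(np.atleast_2d(P)-s.t)@s.Rm; x=p[:,:2]/p[:,2:]
        x=x*(1+s.k1*(x**2).sum(1,keepdims=True)); return x@s.K[:2,:2].T+s.K[:2,2]
    def ray(s,uv,z):
        uv=np.atleast_2d(np.array(uv,float)); xd=(uv-s.K[:2,2])/np.diag(s.K)[:2]; x=xd.copy()
        for _ in range(20): x=xd/(1+s.k1*(x**2).sum(1,keepdims=True))
        d=np.c_[x,np.ones(len(x))]@s.Rm.T
        return s.t+d*((z-s.t[2])/d[:,2])[:,None]
    def save(s,f,crop=None,k=1,draw=()):
        im=s.img[:,:,::-1].copy()
        for P in draw:
            cv2.polylines(im,[np.round(s.proj(P)*8).astype(int)],True,(0,0,255),1,cv2.LINE_AA,3)
        if crop: a,b,c,d=crop; im=im[b:d,a:c]
        cv2.imwrite('pics/'+f,cv2.resize(im,None,fx=k,fy=k,interpolation=cv2.INTER_CUBIC))
def frame(x,y,yaw,P): # local pts -> world
    c,s=np.cos(yaw),np.sin(yaw);P=np.atleast_2d(np.array(P,float))
    return np.c_[x+c*P[:,0]-s*P[:,1],y+s*P[:,0]+c*P[:,1],P[:,2]]
def circ(x,y,z,rad): a=np.linspace(0,2*np.pi,48,endpoint=False);return np.c_[x+rad*np.cos(a),y+rad*np.sin(a),a*0+z]
def tool(target,yaw_close=None):
    """shift/turn in jog units from now to TCP target; yaw_close = world angle of the closing line"""
    o=r.get_obs();M=rot(o['orientation']);d=(np.array(target)-o['ee_pos'])@M/200
    w=np.zeros(3)
    if yaw_close is not None:
        best=None
        for k in(0,np.pi):
            y=np.array([np.cos(yaw_close+k),np.sin(yaw_close+k),0]);zz=np.array([0,0,-1.]);G=np.c_[np.cross(y,zz),y,zz]
            v=R.from_matrix(M.T@G).as_rotvec()
            if best is None or np.linalg.norm(v)<np.linalg.norm(best): best=v
        w=best/(np.pi/2)
    print('jog',np.round(d,4),np.round(w,4),'q',np.round(o['qpos'],2),'t',o['time_s'])
E
python3 - <<'E'
from h import *
c=Cam('top')
for n,uv,z in[('rackFL',(212,229),4),('rackFR',(275,215),4),('rackBR',(260,149),36),('tin',(224.5,201),90),('filter',(249.5,196),85),('bearing',(234,181),22),('carrier',(346.3,217),24),('small',(418,174),20),('tray1',(108.5,185),18),('tray2',(154,180),18),('tray3',(162.5,261),18),('tray4',(117,267),18)]: print(n,c.ray(uv,z)[0].round(1))
for m in r.regions_of('carrier','top'):
  v,u=np.nonzero(m['mask']); P=c.ray(np.c_[u,v],6); print(m['p'],P.mean(0).round(),np.ptp(P,axis=0).round())
E
```

```text
rackFL [455.6  88.9   4. ]
rackFR [498.  -97.5   4. ]
rackBR [689.8 -52.8  36. ]
tin [528.8  42.6  90. ]
filter [543.8 -26.9  85. ]
bearing [596.5  23.7  22. ]
carrier [ 491.  -306.1   24. ]
small [ 620.9 -524.3   20. ]
tray1 [585.2 405.8  18. ]
tray2 [600.1 264.9  18. ]
tray3 [359.5 232.1  18. ]
tray4 [339.6 370.   18. ]
0.93 [ 619. -532.    6.] [138. 143.   0.]
0.87 [ 226. -428.    6.] [246. 245.   0.]
0.63 [ 489. -305.    6.] [187. 184.   0.]
```

```bash
python3 - <<'E'
from h import *
tool([540,12,260],0.224)
E
```

```text
jog [-2.5332 -2.0636 -0.1435] [-1.000e-04  0.000e+00  6.462e-01] q [ 1.12  0.36  1.51  0.    1.27 -0.12] t 1.15
```

```bash
python3 -m jog '[[-0.2,-0.16,-0.03,0,0,0],[-0.4,-0.32,-0.06,0,0,0],[-0.6,-0.49,-0.09,0,0,0],[-0.8,-0.65,-0.12,0,0,0],[-1,-0.81,-0.14,0,0,0]]' -1; python3 -m jog '[[-0.2,-0.16,0,0,0,0],[-0.4,-0.32,0,0,0,0],[-0.6,-0.49,0,0,0,0],[-0.8,-0.65,0,0,0,0],[-1,-0.81,0,0,0,0]]'; python3 -m jog '[[-0.14,-0.1,0,0,0,0.1],[-0.25,-0.2,0,0,0,0.2],[-0.36,-0.3,0,0,0,0.3],[-0.48,-0.4,0,0,0,0.4],[-0.53,-0.44,0,0,0,0.5]]';  python3 -m jog '[[0,0,0,0,0,0.08],[0,0,0,0,0,0.146],[0,0,0,0,0,0.146],[0,0,0,0,0,0.146],[0,0,0,0,0,0.146]]'
python3 - <<'E'
from h import *
tool([540,12,260],0.224)
c=Cam('wrist'); c.save('w1.png'); print(c.t)
for t in('filter','tin','bearing'):
  print(t,[(round(d['p'],2),[round(float(v),1) for v in d['extent']]) for d in r.regions_of(t,'wrist')])
E
```

```text
time_s: 1.78
ee_pos: [332.6, 347.7, 259.8]
orientation: [0.0, 0.165, 0.986, 0.0]
wrist_force: [1.4, 0.2, -0.0]
gripper_width: 85.3
gripper_force: 0.0
time_s: 2.4
ee_pos: [468.9, 129.1, 259.6]
orientation: [0.0, 0.165, 0.986, 0.0]
wrist_force: [1.0, 0.6, 0.3]
gripper_width: 85.3
gripper_force: 0.0
time_s: 3.02
ee_pos: [540.6, 11.3, 259.3]
orientation: [0.0, 0.533, 0.846, -0.0]
wrist_force: [-0.5, 0.2, 0.9]
gripper_width: 85.3
gripper_force: 0.0
time_s: 3.65
ee_pos: [539.6, 13.0, 259.3]
orientation: [0.0, 0.623, 0.782, -0.0]
wrist_force: [0.4, 0.1, 0.1]
gripper_width: 85.1
gripper_force: 0.0
jog [-0.0051  0.0009 -0.0034] [-0.      0.0001  0.001 ] q [-0.1   0.25  1.6  -0.    1.29 -0.33] t 3.65
[523.542534    84.41653705 401.49662433]
filter [(0.84, [276.2, 215.8, 64.2, 76.4]), (0.71, [412.4, 335.0, 101.2, 116.6])]
tin [(0.62, [275.6, 147.4, 61.9, 62.9])]
bearing [(0.89, [330.1, 171.7, 45.0, 48.3]), (0.64, [475.7, 157.8, 62.6, 139.1])]
```

View pics/w1.png

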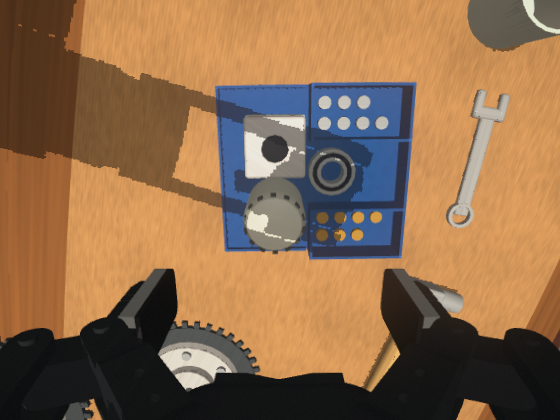

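The wrist view shows the tin with its cap at (275,148), the filter top at (275,222), the bearing in the pocket at (332,171) and nut bins on either side. The rack corners are at (217,86), (226,250), (415,83) and (403,258).

```bash
cat > fit.py <<'E'
from h import *
from scipy.optimize import least_squares
def run(name,pics,f):
    c=Cam(name)
    uv=np.array([[217,86],[226,250],[415,83],[403,258]],float)
    L=[[-70,95,14],[-70,-95,14],[135,95,36],[135,-95,36]]
    s=least_squares(lambda p:(c.proj(frame(*p,L))-uv).ravel(),[545,12,.224]); x,y,a=s.x
    print('rack',s.x.round(3),'res',s.fun.round(1))
    exp={n:frame(x,y,a,[P])[0] for n,P in dict(tin=[-8,35,94],filter=[-8,-35,89],bearing=[56,0,22]).items()}
    for n,P in exp.items(): print(n,'expected',P.round(1))
    # dark cap of the tin, z=94; bearing ring
    print('cap',c.ray((275,148.5),94)[0].round(1))
    for n,z in(('bearing',22),('tin',84),('filter',89)):
        for m in r.regions_of(n,name)[:1]:
            k=m['mask'].astype(np.uint8); ct=max(cv2.findContours(k,0,1)[0],key=cv2.contourArea)
            P=c.ray(ct[:,0,:],z); print(n,m['p'],'min-rect',[np.round(q,1) for q in cv2.minAreaRect(P[:,:2].astype(np.float32))])
    F=lambda P:frame(x,y,a,P)
    tin=[[-36,7,84],[20,7,84],[20,63,84],[-36,63,84]]
    c.save(f,(200,60,440,280),3,[F([L[0],L[1],L[3],L[2]]),F(tin),F([[30,36,36],[132,36,36],[132,-36,36],[30,-36,36]]),circ(*exp['bearing'],26),circ(exp['filter'][0],exp['filter'][1],76,31)])
run('wrist',None,'w1o.png')
E
python3 fit.py
```

```text
rack [5.44227e+02 1.46080e+01 2.37000e-01] res [-1.6 -0.8 -0.7  2.7  2.8 -1.  -0.7 -0. ]
tin expected [528.2  46.8  94. ]
filter expected [544.7 -21.3  89. ]
bearing expected [598.7  27.7  22. ]
cap [528.3  48.9  94. ]
bearing 0.56 min-rect [array([594.6,  29.8]), array([50.3, 51.2]), np.float64(44.2)]
tin 0.58 min-rect [array([527.3,  49.4]), array([55.4, 56.1]), np.float64(13.6)]
filter 0.73 min-rect [array([541.2, -13.6]), array([58.2, 73.4]), np.float64(12.8)]
```

View pics/w1o.png

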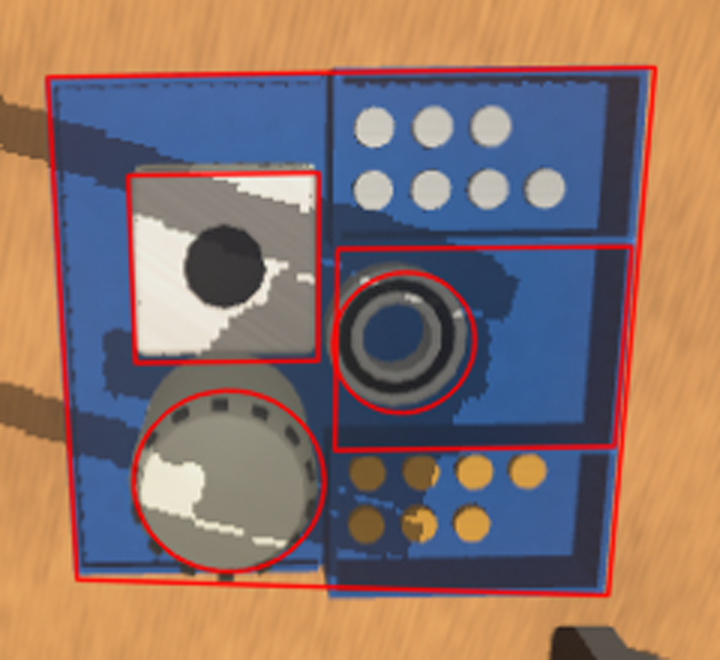

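The fit gives rack yaw 0.237. Tin at (528,48.5), consistent with (-8,35), the filter at about (544.5,-20.5), the bearing at about (595,30). Fingertips must stay above the 36–40 mm pocket walls, so TCP z is about 42. Filter goes first.

```bash
python3 - <<'E'
from h import *
tool([544.5,-20.5,42],0.237)
E
```

```text
jog [-0.1681 -0.0135  1.0865] [-0.      0.0001 -0.008 ] q [-0.1   0.25  1.6  -0.    1.29 -0.33] t 4.05
```

```bash
python3 -m jog '[[-0.07,-0.006,0.1,0,0,0],[-0.168,-0.0135,0.25,0,0,-0.008],[-0.168,-0.0135,0.4,0,0,-0.008],[-0.168,-0.0135,0.55,0,0,-0.008],[-0.168,-0.0135,0.6,0,0,-0.008]]' -1
python3 - <<'E'
from h import *
tool([544.5,-20.5,42],0.237)
c=Cam('wrist'); c.save('w2.png')
E
```

```text
time_s: 4.68
ee_pos: [543.2, -20.4, 137.7]
orientation: [-0.001, 0.619, 0.786, -0.001]
wrist_force: [0.3, -0.0, 0.7]
gripper_width: 85.4
gripper_force: 0.0
jog [-0.0027  0.0078  0.4782] [-0.002  -0.0007 -0.0002] q [-0.16  0.39  1.74 -0.    1.02 -0.4 ] t 4.675
```

View pics/w2.png

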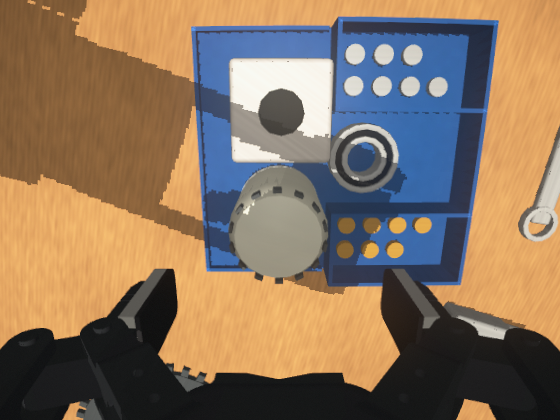

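The filter top is at (278,237), midway between the finger columns 165 and 395 (mid 280). The tin cap is at (281,111) and the bearing at (364,158).

```bash
python3 - <<'E'
from h import *
c=Cam('wrist')
print('filter',c.ray((278,237),89).round(1),'cap',c.ray((281,111.5),94).round(1),'bearing',c.ray((364,158),22).round(1))
E
python3 -m jog '[[0,0,0.12,0,0,0],[0,0,0.24,0,0,0],[0,0,0.36,0,0,0],[0,0,0.47,0,0,0],[0,0,0.478,0,0,0]]' -1
```

```text
filter [[542.8 -20.1  89. ]] cap [[527.9  48.6  94. ]] bearing [[595.5  30.   22. ]]
time_s: 5.4
ee_pos: [544.5, -20.4, 43.7]
orientation: [-0.0, 0.619, 0.786, -0.0]
wrist_force: [0.5, -0.2, 1.0]
gripper_width: 85.7
gripper_force: 0.0
```

```bash
python3 -m jog '[[0,0,0,0,0,0],[0,0,0,0,0,0],[0,0,0,0,0,0],[0,0,0,0,0,0],[0,0,0,0,0,0]]' 1 40;python3 -m jog '[[0,0,0,0,0,0],[0,0,0,0,0,0],[0,0,0,0,0,0],[0,0,0,0,0,0],[0,0,0,0,0,0]]' 1 40
python3 - <<'E'
from h import *
o=r.get_obs();print(o['ee_pos'],o['orientation'],o['gripper_width'],o['gripper_force'])
E
```

```text
time_s: 6.02
ee_pos: [545.2, -20.6, 45.3]
orientation: [0.001, 0.619, 0.786, 0.0]
wrist_force: [-1.4, -0.5, 6.3]
gripper_width: 60.8
gripper_force: 43.5
time_s: 6.65
ee_pos: [545.2, -20.6, 45.3]
orientation: [0.001, 0.619, 0.786, 0.0]
wrist_force: [-1.9, 0.5, 6.2]
gripper_width: 60.3
gripper_force: 43.5
[545.17896982 -20.62373878  45.25103749] [8.55009052e-04 6.18534073e-01 7.85757439e-01 3.40404176e-04] 60.30106569576222 43.51338950567879
```

```bash
python3 -m jog '[[0,0,-0.1,0,0,0],[0,0,-0.22,0,0,0],[0,0,-0.36,0,0,0],[0,0,-0.5,0,0,0],[0,0,-0.6,0,0,0]]'
python3 - <<'E'
from h import *
o=r.get_obs();print(o['wrist_force'])
tool([528,326,165])
E
```

```text
time_s: 7.28
ee_pos: [544.7, -20.4, 165.4]
orientation: [0.001, 0.619, 0.786, 0.0]
wrist_force: [0.1, -0.2, -3.8]
gripper_width: 60.6
gripper_force: 46.4
[ 0.0571838  -0.21181378 -3.79045617]
jog [1.7035e+00 3.2520e-01 1.4000e-03] [0. 0. 0.] q [-0.16  0.35  1.71  0.    1.08 -0.4 ] t 7.275
```

```bash
python3 -m jog '[[0.1,0.02,0,0,0,0],[0.28,0.05,0,0,0,0],[0.48,0.09,0,0,0,0],[0.68,0.13,0,0,0,0],[0.88,0.17,0,0,0,0]]'
python3 -m jog '[[0.2,0.04,0,0,0,0],[0.4,0.075,0,0,0,0],[0.6,0.115,0,0,0,0],[0.75,0.14,0,0,0,0],[0.82,0.155,0,0,0,0]]'
python3 -m jog '[[0,0,0.1,0,0,0],[0,0,0.24,0,0,0],[0,0,0.4,0,0,0],[0,0,0.48,0,0,0],[0,0,0.53,0,0,0]]'
python3 - <<'E'
from h import *
c=Cam('wrist');c.save('w3.png')
tool([528,326,46])
E
```

```text
time_s: 7.9
ee_pos: [534.8, 160.8, 162.8]
orientation: [-0.001, 0.619, 0.786, -0.001]
wrist_force: [0.2, 0.7, -4.3]
gripper_width: 60.5
gripper_force: 46.3
time_s: 8.52
ee_pos: [526.2, 327.3, 162.6]
orientation: [-0.001, 0.618, 0.786, -0.001]
wrist_force: [0.7, -0.2, -4.2]
gripper_width: 60.3
gripper_force: 46.3
time_s: 9.15
ee_pos: [527.5, 325.0, 56.8]
orientation: [-0.0, 0.619, 0.786, -0.001]
wrist_force: [-0.6, -0.1, -4.4]
gripper_width: 60.4
gripper_force: 46.2
jog [0.0047 0.0049 0.0505] [0. 0. 0.] q [ 0.44  0.58  1.63 -0.    0.93  0.2 ] t 9.2
```

View pics/w3.png

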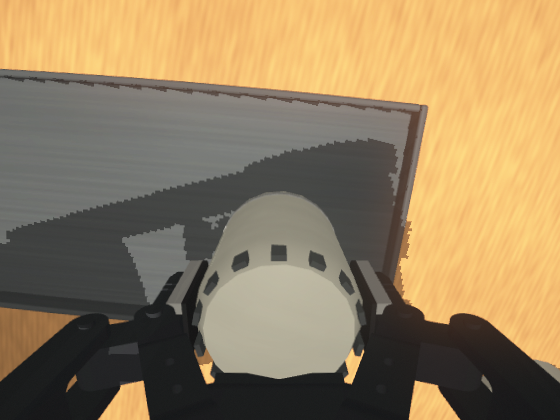

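The filter hangs upright between the fingers above the tray. The tray's far right corner is at (427,105).

```bash
python3 - <<'E'
from h import *
c=Cam('wrist')
P=c.ray([(427,105),(0,70),(0,303)],18);print(P.round(1))
tool([528,326,46])
E
python3 -m jog '[[0,0,0.02,0,0,0],[0,0,0.04,0,0,0],[0,0,0.048,0,0,0],[0,0,0.053,0,0,0],[0,0,0.056,0,0,0]]'
```

```text
[[582.  414.4  18. ]
 [369.4 382.6  18. ]
 [370.7 246.2  18. ]]
jog [0.0043 0.0036 0.0549] [0. 0. 0.] q [ 0.44  0.58  1.63 -0.    0.93  0.2 ] t 9.25
time_s: 9.88
ee_pos: [527.9, 325.3, 46.5]
orientation: [0.0, 0.619, 0.786, -0.0]
wrist_force: [0.2, 0.6, -4.0]
gripper_width: 60.8
gripper_force: 46.3
```

```bash
python3 -m jog '[[0,0,0.005,0,0,0],[0,0,0.008,0,0,0],[0,0,0.01,0,0,0],[0,0,0.012,0,0,0],[0,0,0.012,0,0,0]]'
```

```text
time_s: 10.5
ee_pos: [527.9, 325.3, 45.3]
orientation: [0.0, 0.619, 0.786, 0.0]
wrist_force: [-3.6, -1.2, 8.0]
gripper_width: 60.4
gripper_force: 47.7
```

Contact at TCP z 45.3, the same as at the pick-up. Release and rise.

```bash
python3 -m jog '[[0,0,0,0,0,0],[0,0,0,0,0,0],[0,0,0,0,0,0],[0,0,0,0,0,0],[0,0,0,0,0,0]]' -1; python3 -m jog '[[0,0,-0.04,0,0,0],[0,0,-0.14,0,0,0],[0,0,-0.3,0,0,0],[0,0,-0.5,0,0,0],[0,0,-0.6,0,0,0]]' -1
python3 - <<'E'
from h import *
tool([528,48.6,165],0.237)
E
```

```text
time_s: 11.12
ee_pos: [527.9, 325.3, 44.0]
orientation: [0.0, 0.619, 0.786, -0.0]
wrist_force: [0.1, -0.6, 0.5]
gripper_width: 85.8
gripper_force: 0.0
time_s: 11.75
ee_pos: [529.1, 325.8, 167.2]
orientation: [0.001, 0.619, 0.786, 0.002]
wrist_force: [-0.2, 0.2, -0.2]
gripper_width: 85.2
gripper_force: 0.0
jog [-1.3463 -0.3305  0.0086] [ 0.0024 -0.0004 -0.0001] q [ 0.44  0.45  1.54 -0.    1.15  0.2 ] t 11.75
```

```bash
python3 -m jog '[[-0.15,-0.04,0,0,0,0],[-0.35,-0.09,0,0,0,0],[-0.55,-0.135,0,0,0,0],[-0.75,-0.185,0,0,0,0],[-0.95,-0.233,0,0,0,0]]' -1
python3 -m jog '[[-0.2,-0.05,0,0,0,0],[-0.34,-0.083,0,0,0,0],[-0.396,-0.097,0,0,0,0],[-0.396,-0.097,0,0,0,0],[-0.396,-0.097,0,0,0,0]]'
python3 - <<'E'
from h import *
tool([528,48.6,42],0.237)
c=Cam('wrist');c.save('w4.png')
E
```

```text
time_s: 12.38
ee_pos: [527.2, 128.4, 164.8]
orientation: [0.0, 0.619, 0.786, 0.0]
wrist_force: [0.7, -0.6, -0.0]
gripper_width: 85.5
gripper_force: 0.0
time_s: 13.0
ee_pos: [526.9, 49.0, 164.2]
orientation: [-0.0, 0.618, 0.786, 0.0]
wrist_force: [0.1, -0.2, -0.4]
gripper_width: 85.5
gripper_force: 0.0
jog [-0.0036  0.0046  0.6111] [ 0.0001 -0.0002  0.0003] q [-0.04  0.33  1.74  0.    1.07 -0.28] t 13.0
```

View pics/w4.png

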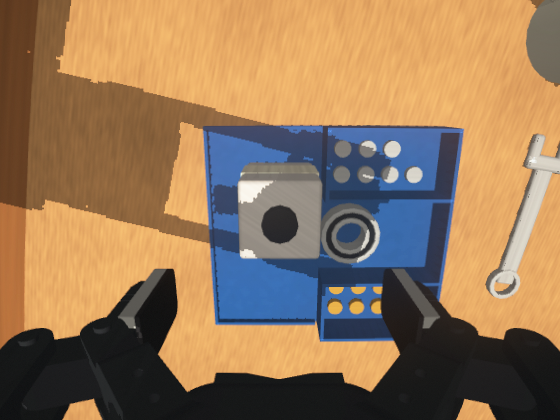

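The tin is square with the fingers, its cap at (279,224), centred between them (mid 280). The bearing at (349,234) is undisturbed. Going down.

```bash
python3 -m jog '[[0,0.004,0.1,0,0,0],[0,0.004,0.25,0,0,0],[0,0.004,0.42,0,0,0],[0,0.004,0.54,0,0,0],[0,0.004,0.606,0,0,0]]' -1
python3 -m jog '[[0,0,0,0,0,0],[0,0,0,0,0,0],[0,0,0,0,0,0],[0,0,0,0,0,0],[0,0,0,0,0,0]]'
python3 -m jog '[[0,0,0,0,0,0],[0,0,0,0,0,0],[0,0,0,0,0,0],[0,0,0,0,0,0],[0,0,0,0,0,0]]' 1 40
python3 -m jog '[[0,0,0,0,0,0],[0,0,0,0,0,0],[0,0,0,0,0,0],[0,0,0,0,0,0],[0,0,0,0,0,0]]' 1 40
python3 -m jog '[[0,0,-0.1,0,0,0],[0,0,-0.22,0,0,0],[0,0,-0.36,0,0,0],[0,0,-0.5,0,0,0],[0,0,-0.6,0,0,0]]'
python3 - <<'E'
from h import *
tool([411,318,165])
E
```

```text
time_s: 13.68
ee_pos: [527.0, 49.2, 41.7]
orientation: [-0.001, 0.618, 0.786, -0.001]
wrist_force: [0.4, 0.6, -0.3]
gripper_width: 85.4
gripper_force: 0.0
time_s: 14.3
ee_pos: [527.9, 48.2, 43.3]
orientation: [0.0, 0.619, 0.786, 0.0]
wrist_force: [0.2, -0.0, -0.4]
gripper_width: 85.3
gripper_force: 0.0
time_s: 14.92
ee_pos: [527.6, 48.2, 43.0]
orientation: [0.0, 0.619, 0.786, -0.0]
wrist_force: [-0.7, -0.5, 4.9]
gripper_width: 55.8
gripper_force: 43.4
time_s: 15.55
ee_pos: [527.6, 48.3, 43.0]
orientation: [-0.0, 0.619, 0.786, -0.0]
wrist_force: [-1.9, -1.3, 5.5]
gripper_width: 55.6
gripper_force: 43.5
time_s: 16.18
ee_pos: [527.1, 48.4, 163.0]
orientation: [-0.0, 0.619, 0.786, -0.0]
wrist_force: [0.7, 0.6, -6.0]
gripper_width: 55.2
gripper_force: 45.6
jog [ 1.4465 -0.2481 -0.0093] [0. 0. 0.] q [-0.04  0.33  1.74  0.    1.07 -0.28] t 16.175
```

```bash
python3 -m jog '[[0.1,-0.017,0,0,0,0],[0.28,-0.048,0,0,0,0],[0.48,-0.082,0,0,0,0],[0.66,-0.113,0,0,0,0],[0.84,-0.144,0,0,0,0]]'
python3 -m jog '[[0.18,-0.03,0,0,0,0],[0.34,-0.058,0,0,0,0],[0.48,-0.082,0,0,0,0],[0.56,-0.096,0,0,0,0],[0.61,-0.104,0,0,0,0]]'
python3 -m jog '[[0,0,0.1,0,0,0],[0,0,0.24,0,0,0],[0,0,0.4,0,0,0],[0,0,0.5,0,0,0],[0,0,0.56,0,0,0]]'
python3 - <<'E'
from h import *
tool([411,318,44])
E
```

```text
time_s: 16.8
ee_pos: [457.4, 206.3, 161.1]
orientation: [-0.001, 0.619, 0.786, -0.001]
wrist_force: [0.6, 1.4, -5.6]
gripper_width: 55.4
gripper_force: 45.6
time_s: 17.42
ee_pos: [410.1, 318.9, 161.9]
orientation: [-0.0, 0.618, 0.786, -0.001]
wrist_force: [-0.1, 1.2, -5.2]
gripper_width: 55.9
gripper_force: 45.6
time_s: 18.05
ee_pos: [411.1, 317.8, 49.6]
orientation: [-0.0, 0.619, 0.785, -0.001]
wrist_force: [-0.7, 0.4, -5.4]
gripper_width: 55.9
gripper_force: 45.3
jog [ 0.001  -0.      0.0281] [0. 0. 0.] q [ 0.53  0.49  1.86 -0.    0.79  0.29] t 18.05
```

```bash
python3 -m jog '[[0,0,0.012,0,0,0],[0,0,0.02,0,0,0],[0,0,0.026,0,0,0],[0,0,0.03,0,0,0],[0,0,0.034,0,0,0]]'
```

```text
time_s: 18.68
ee_pos: [411.6, 318.7, 44.4]
orientation: [0.0, 0.619, 0.786, 0.0]
wrist_force: [0.2, 0.4, -6.3]
gripper_width: 55.7
gripper_force: 45.3
```

```bash
python3 -m jog '[[0,0,0.004,0,0,0],[0,0,0.006,0,0,0],[0,0,0.008,0,0,0],[0,0,0.01,0,0,0],[0,0,0.01,0,0,0]]'
```

```text
time_s: 19.3
ee_pos: [411.4, 318.6, 43.0]
orientation: [0.0, 0.619, 0.786, 0.0]
wrist_force: [-1.4, -0.7, 7.5]
gripper_width: 55.4
gripper_force: 47.1
```

```bash
python3 -m jog '[[0,0,0,0,0,0],[0,0,0,0,0,0],[0,0,0,0,0,0],[0,0,0,0,0,0],[0,0,0,0,0,0]]' -1; python3 -m jog '[[0,0,-0.04,0,0,0],[0,0,-0.14,0,0,0],[0,0,-0.3,0,0,0],[0,0,-0.5,0,0,0],[0,0,-0.6,0,0,0]]' -1
python3 - <<'E'
from h import *
tool([595.3,30,165],0.237)
E
```

```text
time_s: 19.92
ee_pos: [411.4, 318.6, 42.0]
orientation: [0.0, 0.619, 0.786, -0.0]
wrist_force: [0.5, 0.4, -0.8]
gripper_width: 85.6
gripper_force: 0.0
time_s: 20.55
ee_pos: [412.4, 319.2, 164.8]
orientation: [0.001, 0.619, 0.786, 0.002]
wrist_force: [-0.8, 0.4, -1.4]
gripper_width: 85.7
gripper_force: 0.0
jog [-1.6201e+00  5.4980e-01 -7.0000e-04] [ 0.0021 -0.0006 -0.0001] q [ 0.53  0.32  1.76 -0.    1.06  0.29] t 20.55
```

```bash
python3 -m jog '[[-0.18,0.06,0,0,0,0],[-0.36,0.12,0,0,0,0],[-0.54,0.18,0,0,0,0],[-0.72,0.24,0,0,0,0],[-0.9,0.305,0,0,0,0]]' -1
python3 -m jog '[[-0.2,0.07,0,0,0,0],[-0.4,0.14,0,0,0,0],[-0.6,0.2,0,0,0,0],[-0.72,0.245,0,0,0,0],[-0.72,0.245,0,0,0,0]]' -0.3
python3 - <<'E'
from h import *
tool([595.3,30,10],0.237)
c=Cam('wrist');c.save('w5.png')
print([(d['p'],d['extent']) for d in r.regions_of('bearing','wrist')], r.get_obs()['gripper_width'])
E
```

```text
time_s: 21.18
ee_pos: [513.4, 156.8, 162.7]
orientation: [0.0, 0.619, 0.786, 0.0]
wrist_force: [0.5, 0.3, -0.0]
gripper_width: 85.8
gripper_force: 0.0
time_s: 21.8
ee_pos: [595.4, 28.3, 162.3]
orientation: [0.0, 0.619, 0.785, 0.0]
wrist_force: [0.2, 0.7, 0.4]
gripper_width: 55.4
gripper_force: 0.0
jog [0.0086 0.0011 0.7617] [ 0.0005  0.0001 -0.0015] q [-0.07  0.42  1.6   0.    1.12 -0.3 ] t 21.8
[(0.85, [278.2, 192.9, 61.9, 60.9])] 55.62837228105007
```

View pics/w5.png

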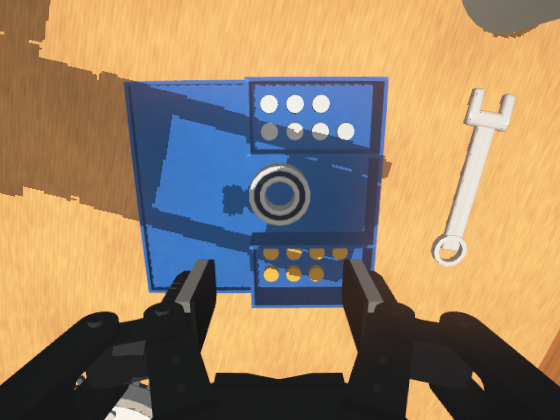

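The bearing is alone in the pocket at (279,194), with the fingers centred on column 279.

```bash
python3 - <<'E'
from h import *
c=Cam('wrist');P=c.ray((279.5,194),22)[0];print(P.round(1))
tool([P[0],P[1],10],0.237)
E
```

```text
[593.6  33.4  22. ]
jog [0.0136 0.0049 0.7599] [-0.0007 -0.0005  0.0002] q [-0.07  0.42  1.6   0.    1.12 -0.3 ] t 21.95
```

```bash
python3 -m jog '[[0.01,0.004,0.1,0,0,0],[0.01,0.004,0.22,0,0,0],[0.01,0.004,0.34,0,0,0],[0.01,0.004,0.44,0,0,0],[0.01,0.004,0.46,0,0,0]]' -0.5
python3 - <<'E'
from h import *
c=Cam('wrist');c.save('w6.png');m=r.regions_of('bearing','wrist')
print([(d['p'],d['extent']) for d in m]);o=r.get_obs();print(o['ee_pos'],o['gripper_width'])
E
```

```text
time_s: 22.58
ee_pos: [592.7, 32.9, 68.9]
orientation: [-0.001, 0.618, 0.786, -0.001]
wrist_force: [-1.1, -0.0, -0.3]
gripper_width: 64.1
gripper_force: 0.0
[(0.62, [282.8, 240.4, 82.6, 88.8])]
[594.02055186  32.42952755  70.04879966] 64.08507804188667
```

View pics/w6.png

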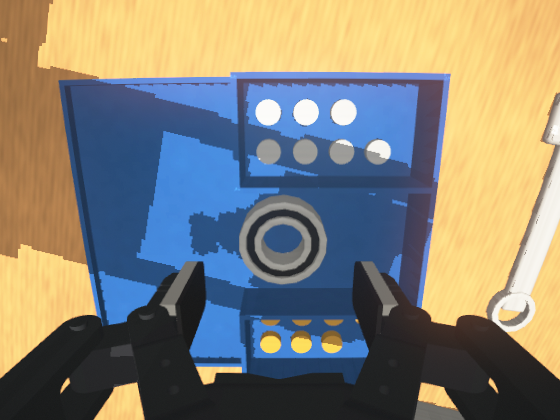

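The bearing's top face is centred at about (283,240).

```bash
python3 - <<'E'
from h import *
c=Cam('wrist');P=c.ray((283,240),22)[0];print(P.round(1), np.linalg.norm(np.diff(c.ray([(241,238),(325,240)],22),axis=0)))
tool([P[0],P[1],8],0.237)
E
```

```text
[596.9  31.6  22. ] 48.71838097802578
jog [-0.0053  0.0101  0.3132] [0.0002 0.     0.0004] q [-0.06  0.53  1.68  0.    0.93 -0.3 ] t 22.725
```

```bash
python3 -m jog '[[-0.004,0.009,0.08,0,0,0],[-0.004,0.009,0.16,0,0,0],[-0.004,0.009,0.24,0,0,0],[-0.004,0.009,0.29,0,0,0],[-0.004,0.009,0.305,0,0,0]]' -0.5
python3 -m jog '[[0,0,0,0,0,0],[0,0,0,0,0,0],[0,0,0,0,0,0],[0,0,0,0,0,0],[0,0,0,0,0,0]]' 
python3 -m jog '[[0,0,0,0,0,0],[0,0,0,0,0,0],[0,0,0,0,0,0],[0,0,0,0,0,0],[0,0,0,0,0,0]]' 1 40
python3 -m jog '[[0,0,0,0,0,0],[0,0,0,0,0,0],[0,0,0,0,0,0],[0,0,0,0,0,0],[0,0,0,0,0,0]]' 1 40
```

```text
time_s: 23.35
ee_pos: [595.9, 31.2, 7.9]
orientation: [-0.001, 0.619, 0.786, -0.001]
wrist_force: [-0.6, -1.2, 0.5]
gripper_width: 64.4
gripper_force: 0.0
time_s: 23.98
ee_pos: [596.7, 31.2, 9.3]
orientation: [0.0, 0.619, 0.786, 0.0]
wrist_force: [0.5, 0.5, 1.1]
gripper_width: 64.0
gripper_force: 0.0
time_s: 24.6
ee_pos: [596.6, 31.2, 9.7]
orientation: [0.0, 0.619, 0.786, -0.0]
wrist_force: [-1.5, 0.6, 5.9]
gripper_width: 50.2
gripper_force: 40.4
time_s: 25.22
ee_pos: [596.6, 31.2, 9.7]
orientation: [0.0, 0.619, 0.786, 0.0]
wrist_force: [-0.9, -0.0, 6.7]
gripper_width: 49.8
gripper_force: 40.4
```

```bash
python3 -m jog '[[0,0,-0.05,0,0,0],[0,0,-0.17,0,0,0],[0,0,-0.35,0,0,0],[0,0,-0.55,0,0,0],[0,0,-0.75,0,0,0]]' 1 60
python3 - <<'E'
from h import *
tool([491,-306,165],None)
E
```

```text
time_s: 25.85
ee_pos: [596.1, 31.2, 160.4]
orientation: [-0.0, 0.619, 0.786, -0.0]
wrist_force: [0.2, 0.2, -1.1]
gripper_width: 49.5
gripper_force: 62.4
jog [-1.5157 -0.9065 -0.0224] [0. 0. 0.] q [-0.06  0.43  1.6  -0.    1.12 -0.3 ] t 25.85
```

```bash
python3 -m jog '[[-0.14,-0.07,0,0,0,0],[-0.34,-0.17,0,0,0,0],[-0.54,-0.27,0,0,0,0],[-0.75,-0.37,0,0,0,0],[-0.96,-0.47,0,0,0,0]]'
python3 -m jog '[[-0.2,-0.1,0,0,0,0],[-0.4,-0.2,0,0,0,0],[-0.6,-0.3,0,0,0,0],[-0.8,-0.39,0,0,0,0],[-0.88,-0.43,0,0,0,0]]'
python3 -m jog '[[0,0,0,0,0,0],[0,0,0,0,0,0],[0,0,0,0,0,0],[0,0,0,0,0,0],[0,0,0,0,0,0]]'
python3 - <<'E'
from h import *
c=Cam('wrist');c.save('w7.png');m=r.regions_of('carrier','wrist')
print([(d['p'],d['extent']) for d in m])
for d in m[:1]:
  ct=max(cv2.findContours(d['mask'].astype(np.uint8),0,1)[0],key=cv2.contourArea);print(cv2.minEnclosingCircle(c.ray(ct[:,0,:],6)[:,:2].astype(np.float32)))
E
```

```text
time_s: 26.48
ee_pos: [549.6, -178.7, 159.4]
orientation: [-0.0, 0.619, 0.786, -0.0]
wrist_force: [-0.0, 0.5, -1.4]
gripper_width: 49.4
gripper_force: 62.4
time_s: 27.1
ee_pos: [507.3, -371.1, 159.3]
orientation: [0.0, 0.619, 0.785, -0.0]
wrist_force: [0.8, 1.1, -1.4]
gripper_width: 49.1
gripper_force: 62.4
time_s: 27.72
ee_pos: [508.2, -368.2, 159.2]
orientation: [0.0, 0.618, 0.786, -0.0]
wrist_force: [1.0, 0.5, -1.5]
gripper_width: 49.2
gripper_force: 62.4
[(0.98, [342.9, 348.1, 139.9, 83.9]), (0.85, [46.7, 179.4, 92.2, 248.6]), (0.55, [274.7, 110.0, 232.8, 219.9])]
((576.4281005859375, -514.7627563476562), 50.04446029663086)
```

View pics/w7.png

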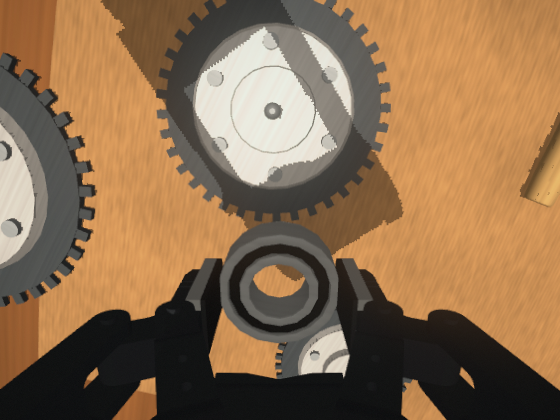

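The chosen carrier has its boss circle at (274,109) and the pin at (272,111), with the larger carrier at (0,180) and the small one at (320,350). The bearing is held level with its top face at about (281,288).

```bash
python3 - <<'E'
from h import *
c=Cam('wrist');g=cv2.cvtColor(c.img,cv2.COLOR_RGB2GRAY);o=r.get_obs()
B=c.ray((273.5,109),24)[0];print('boss',B.round(1),'pin tip',c.ray((272,111),54).round(1),'diam',np.linalg.norm(np.diff(c.ray([(231,109),(315.5,109)],24),axis=0)))
z=o['ee_pos'][2]+12.3
P=c.ray([(281.5,290),(221,287),(342,287)],z);M=rot(o['orientation'])
print('bearing in tool',((P-o['ee_pos'])@M).round(1))
c.save('w7o.png',(150,0,410,400),2,[circ(B[0],B[1],24,32),circ(B[0],B[1],54,6)]+[circ(*P[0],26),circ(*P[0],12.5)])
E
```

```text
boss [ 487.7 -300.3   24. ] pin tip [[ 487.4 -301.5   54. ]] diam 64.46404944965153
bearing in tool [[  0.1   1.4 -12.3]
 [  1.4 -23.7 -12.3]
 [  1.4  26.5 -12.3]]
```

View pics/w7o.png

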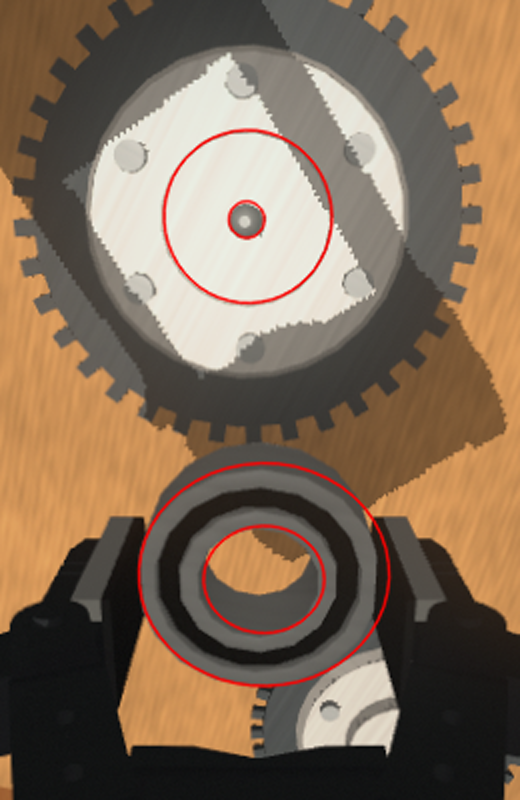

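```bash
python3 - <<'E'
from h import *
o=r.get_obs();M=rot(o['orientation'])
t=np.array([487.6,-300.6,80])-M@np.array([.8,1.,0]);print(t);tool(t,0.237)
E
```

```text
[ 486.8158385  -301.61246764   80.00014899]
jog [ 0.3506 -0.0244  0.3958] [-0.      0.0001  0.    ] q [-0.74  0.47  1.53 -0.    1.15 -0.97] t 27.875
```

```bash
python3 -m jog '[[0.1,-0.007,0,0,0,0],[0.25,-0.017,0,0,0,0],[0.35,-0.024,0.06,0,0,0],[0.35,-0.024,0.2,0,0,0],[0.35,-0.024,0.33,0,0,0]]'
python3 -m jog '[[0,0,0.04,0,0,0],[0,0,0.066,0,0,0],[0,0,0.066,0,0,0],[0,0,0.066,0,0,0],[0,0,0.066,0,0,0]]'
python3 - <<'E'
from h import *
c=Cam('wrist');c.save('w8.png',(140,130,420,410),2)
for n in('top','scene'):
  s=Cam(n); o=r.get_obs(); print(n,o['ee_pos'].round(1)); 
E
```

```text
time_s: 28.5
ee_pos: [486.3, -300.3, 92.8]
orientation: [-0.0, 0.618, 0.786, 0.0]
wrist_force: [0.2, 0.4, -2.3]
gripper_width: 49.0
gripper_force: 62.5
time_s: 29.12
ee_pos: [487.2, -302.2, 80.6]
orientation: [0.001, 0.619, 0.786, -0.0]
wrist_force: [0.2, -0.5, -2.5]
gripper_width: 49.2
gripper_force: 62.6
top [ 487.1 -302.1   80.3]
scene [ 487.  -302.    80.3]
```

View pics/w8.png

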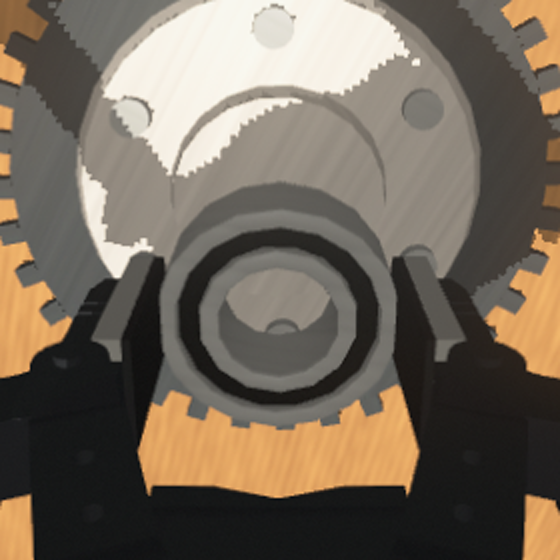

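The pin tip shows through the bore at crop (281,325), i.e. pixel (280.5,292.5), near the bottom rim of the bore. The bearing's top face is at crop (278,313).

```bash
python3 - <<'E'
from h import *
o=r.get_obs();c=Cam('wrist');M=rot(o['orientation']);z=o['ee_pos'][2]+12.3
P=c.ray((140+278/2,130+312/2),z)[0]; T=c.ray((280.5,292.5),54)[0]
print('bearing',((P-o['ee_pos'])@M).round(1),'pin',((T-o['ee_pos'])@M).round(1))
print('extent check',np.linalg.norm(np.diff(c.ray([(140+160/2,286),(140+397/2,286)],z),axis=0)))
c.save('w8o.png',(140,130,420,410),2,[circ(P[0],P[1],z,26),circ(P[0],P[1],z,12.5),circ(P[0],P[1],z-18,12.5),circ(T[0],T[1],24,32),circ(T[0],T[1],54,4)])
E
```

```text
bearing [  1.8   0.3 -12.3] pin [-23.3   1.1  26.3]
extent check 49.07155747099656
```

View pics/w8o.png

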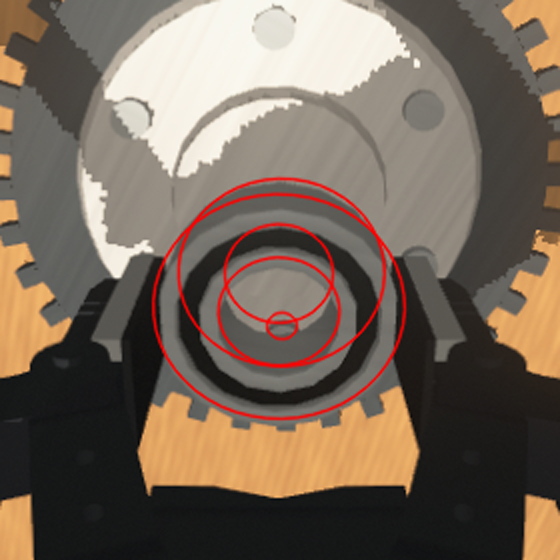

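```bash
python3 - <<'E'
from h import *
o=r.get_obs();c=Cam('wrist');M=rot(o['orientation'])
f=lambda P:((c.proj(P)-[140,130])*2).round(0).tolist()
for z in(24,54): print(z,f([487.6,-300.6,z]))
print('boss edge',f(circ(487.6,-300.6,24,32)[::6]))
print(((np.array([487.6,-300.6,24])-o['ee_pos'])@M).round(1))
Bc=c.ray((140+279/2,130+193/2),24)[0];print(Bc,np.ptp(c.ray([(140+173/2,226),(140+385/2,226)],24),axis=0))
E
```

```text
24 [[280.0, 202.0]]
54 [[280.0, 242.0]]
boss edge [[383.0, 225.0], [373.0, 148.0], [306.0, 100.0], [222.0, 113.0], [175.0, 178.0], [191.0, 253.0], [256.0, 295.0], [334.0, 284.0]]
[ 1.2  0.9 56.1]
[ 486.64701291 -297.9216279    24.        ] [61.61738764 14.78840714  0.        ]
```

```bash
python3 - <<'E'
from h import *
o=r.get_obs();c=Cam('wrist');M=rot(o['orientation'])
b=np.array([(130,117),(274,27),(422,108)])/2+[140,130]
W=c.ray(b,18);C=W[0]+W[2]-W[1];print('centre',C.round(1),'radii',np.linalg.norm(W-C,axis=1).round(1),'tool',((C-o['ee_pos'])@M).round(1))
print('boss top edge',((c.ray((140+278/2,130+87/2),24)[0]-o['ee_pos'])@M).round(1))
# bearing: outer ellipse of top face by edge rows
for u in[(278,206),(278,414),(278,230),(278,405),(278,247),(278,376)]: print(u,((c.ray((140+u[0]/2,130+u[1]/2),o['ee_pos'][2]+12.3)[0]-o['ee_pos'])@M).round(1))
s=Cam('top'); s.save('t2.png',(310,180,390,260),7)
E
```

```text
centre [ 486.6 -299.8   18. ] radii [50.  50.3 50.6] tool [ 2.1  0.1 62.1]
boss top edge [36.   0.4 56. ]
(278, 206) [ 25.2   0.3 -12.3]
(278, 414) [-23.1   0.3 -12.3]
(278, 230) [ 20.1   0.3 -12.3]
(278, 405) [-20.8   0.3 -12.3]
(278, 247) [ 16.4   0.3 -12.3]
(278, 376) [-13.5   0.3 -12.3]
```

View pics/t2.png

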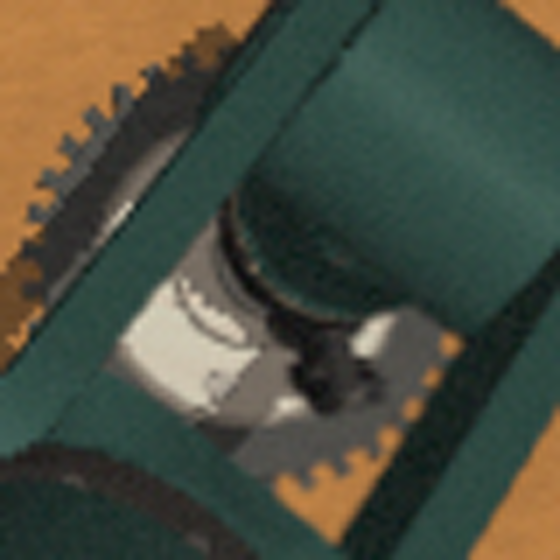

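The arm hides the pin from the top camera. In the wrist view the boss sits about 2 mm further along tool x than the bearing, so I correct by 0.009 and lower with force checks.

```bash
python3 -m jog '[[0.009,0,0,0,0,0],[0.009,0,0.04,0,0,0],[0.009,0,0.08,0,0,0],[0.009,0,0.12,0,0,0],[0.009,0,0.15,0,0,0]]'
python3 -m jog '[[0,0,0.02,0,0,0],[0,0,0.04,0,0,0],[0,0,0.055,0,0,0],[0,0,0.06,0,0,0],[0,0,0.06,0,0,0]]'
python3 - <<'E'
from h import *
c=Cam('wrist');c.save('w9.png',(140,130,420,410),2)
E
```

```text
time_s: 30.1
ee_pos: [486.2, -299.9, 49.1]
orientation: [-0.0, 0.619, 0.786, -0.0]
wrist_force: [0.4, -1.1, -2.4]
gripper_width: 49.1
gripper_force: 62.6
time_s: 30.72
ee_pos: [486.5, -300.1, 38.0]
orientation: [0.0, 0.619, 0.786, -0.0]
wrist_force: [-0.2, -0.5, -1.5]
gripper_width: 49.1
gripper_force: 62.6
```

View pics/w9.png

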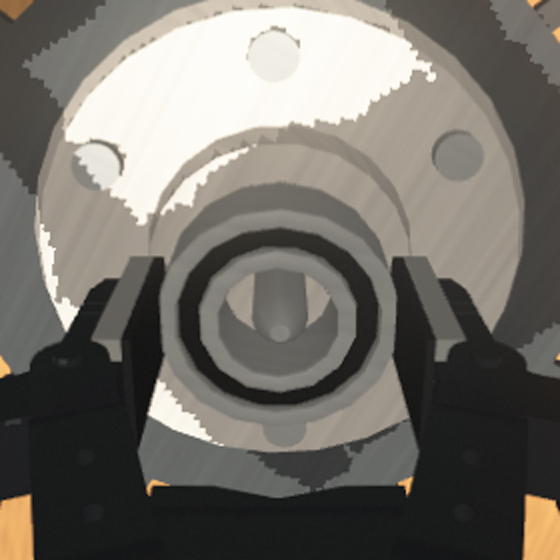

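The pin stands inside the bore, tip at crop (280,333), bearing face centre at (278,312).

```bash
python3 - <<'E'
from h import *
o=r.get_obs();c=Cam('wrist');M=rot(o['orientation'])
f=lambda u,z:((c.ray((140+u[0]/2,130+u[1]/2),z)[0]-o['ee_pos'])@M).round(1)
print(f((280,334),54),f((278,312),o['ee_pos'][2]+12.3),f((278,127),24),f((254,300),40),f((306,300),40))
E
```

```text
[ -1.2   0.7 -15.9] [  1.8   0.3 -12.3] [34.6  0.4 14.1] [-0.9 -5.  -1.9] [-0.9  6.5 -1.9]
```

```bash
python3 -m jog '[[-0.007,0,0.01,0,0,0],[-0.007,0,0.02,0,0,0],[-0.007,0,0.028,0,0,0],[-0.007,0,0.033,0,0,0],[-0.007,0,0.036,0,0,0]]'
python3 -m jog '[[0,0,0.003,0,0,0],[0,0,0.005,0,0,0],[0,0,0.005,0,0,0],[0,0,0.005,0,0,0],[0,0,0.005,0,0,0]]'
```

```text
time_s: 31.45
ee_pos: [486.7, -301.4, 30.6]
orientation: [-0.0, 0.619, 0.786, -0.0]
wrist_force: [0.2, -0.1, -2.8]
gripper_width: 49.1
gripper_force: 62.6
time_s: 32.08
ee_pos: [486.8, -301.5, 30.0]
orientation: [0.0, 0.619, 0.786, -0.0]
wrist_force: [-1.6, 0.9, 4.7]
gripper_width: 49.1
gripper_force: 63.2
```

```bash
python3 -m jog '[[0,0,0,0,0,0],[0,0,0,0,0,0],[0,0,0,0,0,0],[0,0,0,0,0,0],[0,0,0,0,0,0]]' -0.6; python3 -m jog '[[0,0,-0.04,0,0,0],[0,0,-0.14,0,0,0],[0,0,-0.3,0,0,0],[0,0,-0.5,0,0,0],[0,0,-0.67,0,0,0]]' -0.6
python3 - <<'E'
from h import *
c=Cam('wrist');c.save('w10.png',(140,60,420,340),2)
tool([411.4,318.6,165],0.237)
E
```

```text
time_s: 32.7
ee_pos: [486.8, -301.5, 29.7]
orientation: [0.0, 0.619, 0.786, -0.0]
wrist_force: [0.3, -0.2, -0.8]
gripper_width: 67.9
gripper_force: 0.0
time_s: 33.33
ee_pos: [486.9, -301.6, 165.8]
orientation: [0.001, 0.619, 0.786, -0.0]
wrist_force: [-0.4, -0.2, -0.2]
gripper_width: 68.4
gripper_force: 0.0
jog [3.1132 0.3522 0.0079] [ 0.003  0.004 -0.   ] q [-0.67  0.38  1.64 -0.    1.11 -0.91] t 33.375
```

View pics/w10.png

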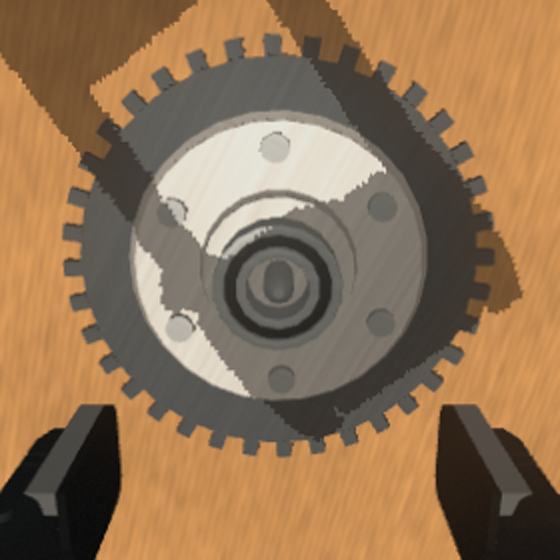

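The bearing lies flat on the boss with the pin through its bore. That was my 16th picture, two over the limit of 14. I'll view no more and work from numbers. Next, fetching the tin.

```bash
python3 -m jog '[[0.15,0.017,0,0,0,0],[0.35,0.04,0,0,0,0],[0.57,0.065,0,0,0,0],[0.79,0.09,0,0,0,0],[1,0.113,0,0,0,0]]' -1
python3 -m jog '[[0.22,0.025,0,0,0,0],[0.44,0.05,0,0,0,0],[0.66,0.075,0,0,0,0],[0.83,0.094,0,0,0,0],[1,0.113,0,0,0,0]]' -1
python3 -m jog '[[0.22,0.025,0,0,0,0],[0.44,0.05,0,0,0,0],[0.66,0.075,0,0,0,0],[0.83,0.094,0,0,0,0],[1,0.113,0,0,0,0]]' -1
python3 -m jog '[[0.07,0.008,0,0,0,0],[0.113,0.013,0,0,0,0],[0.113,0.013,0,0,0,0],[0.113,0.013,0,0,0,0],[0.113,0.013,0,0,0,0]]' -1
python3 - <<'E'
from h import *
tool([411.4,318.6,42],0.237)
c=Cam('wrist')
for n,P in(('tin',[411.4,318.6,94]),('filter',[527.9,325.3,89])):
  print(n,c.proj(P).round(0),[(round(d['p'],2),[round(float(v)) for v in d['extent']]) for d in r.regions_of(n,'wrist')])
E
```

```text
time_s: 34.0
ee_pos: [461.5, -100.4, 164.2]
orientation: [0.0, 0.619, 0.786, 0.0]
wrist_force: [-0.1, -0.3, -0.5]
gripper_width: 85.2
gripper_force: 0.0
time_s: 34.62
ee_pos: [436.7, 99.2, 164.2]
orientation: [0.0, 0.618, 0.786, 0.0]
wrist_force: [-0.1, -0.0, 0.8]
gripper_width: 85.2
gripper_force: 0.0
time_s: 35.25
ee_pos: [411.6, 299.0, 164.1]
orientation: [0.0, 0.618, 0.786, 0.0]
wrist_force: [0.5, -0.5, -0.6]
gripper_width: 85.7
gripper_force: 0.0
time_s: 35.88
ee_pos: [409.3, 319.5, 163.7]
orientation: [0.0, 0.619, 0.785, -0.0]
wrist_force: [0.2, 0.3, 0.1]
gripper_width: 85.1
gripper_force: 0.0
jog [-0.0067  0.0096  0.6083] [-0.0002  0.0002 -0.0007] q [ 0.53  0.32  1.76 -0.    1.06  0.29] t 35.875
tin [[281. 227.]] [(0.62, [282, 211, 87, 95]), (0.3, [436, 238, 118, 105])]
filter [[450. 253.]] [(0.95, [435, 238, 117, 105])]
```

```bash
python3 -m jog '[[-0.006,0.008,0.1,0,0,0],[-0.006,0.008,0.25,0,0,0],[-0.006,0.008,0.42,0,0,0],[-0.006,0.008,0.54,0,0,0],[-0.006,0.008,0.606,0,0,0]]' -1
python3 -m jog '[[0,0,0,0,0,0],[0,0,0,0,0,0],[0,0,0,0,0,0],[0,0,0,0,0,0],[0,0,0,0,0,0]]'
python3 - <<'E'
from h import *
tool([411.4,318.6,42],0.237)
E
```

```text
time_s: 36.65
ee_pos: [410.5, 319.0, 41.3]
orientation: [-0.0, 0.619, 0.786, -0.001]
wrist_force: [0.9, -0.7, -0.1]
gripper_width: 85.7
gripper_force: 0.0
time_s: 37.28
ee_pos: [411.2, 319.6, 42.8]
orientation: [0.0, 0.619, 0.786, 0.0]
wrist_force: [0.5, 0.3, 0.1]
gripper_width: 85.2
gripper_force: 0.0
jog [-0.0052 -0.      0.0042] [ 0.0004 -0.0001 -0.0001] q [ 0.53  0.5   1.87 -0.    0.78  0.29] t 37.275
```

```bash
python3 -m jog '[[-0.005,0,0.003,0,0,0],[-0.005,0,0.003,0,0,0],[-0.005,0,0.003,0,0,0],[-0.005,0,0.003,0,0,0],[-0.005,0,0.003,0,0,0]]' -1
python3 -m jog '[[0,0,0,0,0,0],[0,0,0,0,0,0],[0,0,0,0,0,0],[0,0,0,0,0,0],[0,0,0,0,0,0]]' 1 40
python3 -m jog '[[0,0,0,0,0,0],[0,0,0,0,0,0],[0,0,0,0,0,0],[0,0,0,0,0,0],[0,0,0,0,0,0]]' 1 40
python3 -m jog '[[0,0,-0.1,0,0,0],[0,0,-0.22,0,0,0],[0,0,-0.36,0,0,0],[0,0,-0.5,0,0,0],[0,0,-0.6,0,0,0]]'
python3 - <<'E'
from h import *
tool([527.6,48.3,165])
E
```

```text
time_s: 37.9
ee_pos: [411.2, 318.5, 41.9]
orientation: [-0.0, 0.619, 0.786, -0.0]
wrist_force: [0.4, -0.2, -0.2]
gripper_width: 85.5
gripper_force: 0.0
time_s: 38.52
ee_pos: [411.4, 318.6, 42.0]
orientation: [0.0, 0.619, 0.786, 0.0]
wrist_force: [0.4, -0.0, 2.6]
gripper_width: 55.8
gripper_force: 42.8
time_s: 39.15
ee_pos: [411.4, 318.6, 42.0]
orientation: [0.0, 0.619, 0.786, 0.0]
wrist_force: [0.8, 0.8, 5.1]
gripper_width: 55.7
gripper_force: 43.1
time_s: 39.78
ee_pos: [410.0, 317.9, 161.7]
orientation: [-0.0, 0.619, 0.786, -0.001]
wrist_force: [0.6, -0.1, -6.4]
gripper_width: 56.1
gripper_force: 45.8
jog [-1.4484  0.2552 -0.0161] [0. 0. 0.] q [0.53 0.32 1.77 0.   1.06 0.29] t 39.775
```

```bash
python3 -m jog '[[-0.1,0.017,0,0,0,0],[-0.28,0.048,0,0,0,0],[-0.48,0.082,0,0,0,0],[-0.66,0.113,0,0,0,0],[-0.84,0.146,0,0,0,0]]'
python3 -m jog '[[-0.18,0.03,0,0,0,0],[-0.34,0.058,0,0,0,0],[-0.48,0.083,0,0,0,0],[-0.56,0.097,0,0,0,0],[-0.606,0.105,0,0,0,0]]'
python3 -m jog '[[0,0,0.1,0,0,0],[0,0,0.24,0,0,0],[0,0,0.4,0,0,0],[0,0,0.5,0,0,0],[0,0,0.54,0,0,0]]'
python3 -m jog '[[0,0,0,0,0,0],[0,0,0,0,0,0],[0,0,0,0,0,0],[0,0,0,0,0,0],[0,0,0,0,0,0]]'
python3 - <<'E'
from h import *
tool([527.6,48.3,43],0.2372)
E
```

```text
time_s: 40.4
ee_pos: [477.5, 160.6, 160.4]
orientation: [-0.001, 0.619, 0.786, -0.001]
wrist_force: [-0.2, -0.0, -6.5]
gripper_width: 56.0
gripper_force: 45.8
time_s: 41.02
ee_pos: [527.1, 48.8, 161.1]
orientation: [-0.001, 0.619, 0.785, -0.001]
wrist_force: [-0.2, -0.3, -5.2]
gripper_width: 56.1
gripper_force: 45.8
time_s: 41.65
ee_pos: [526.4, 49.9, 52.6]
orientation: [-0.001, 0.618, 0.786, -0.001]
wrist_force: [0.5, 0.8, -4.6]
gripper_width: 55.6
gripper_force: 45.5
time_s: 42.28
ee_pos: [528.0, 49.1, 54.2]
orientation: [0.0, 0.619, 0.786, 0.0]
wrist_force: [0.3, 0.7, -5.3]
gripper_width: 55.4
gripper_force: 45.5
jog [-0.0035 -0.0031  0.056 ] [ 0.0003  0.0001 -0.0003] q [-0.04  0.49  1.84 -0.    0.81 -0.27] t 42.275
```

```bash
python3 -m jog '[[-0.0035,-0.002,0.02,0,0,0],[-0.0035,-0.002,0.036,0,0,0],[-0.0035,-0.002,0.045,0,0,0],[-0.0035,-0.002,0.05,0,0,0],[-0.0035,-0.002,0.053,0,0,0]]'
python3 -m jog '[[0,0,0.003,0,0,0],[0,0,0.006,0,0,0],[0,0,0.008,0,0,0],[0,0,0.008,0,0,0],[0,0,0.008,0,0,0]]'
```

```text
time_s: 42.9
ee_pos: [527.7, 48.4, 43.2]
orientation: [-0.0, 0.619, 0.786, -0.0]
wrist_force: [0.2, -1.2, -5.3]
gripper_width: 55.6
gripper_force: 45.7
time_s: 43.52
ee_pos: [527.7, 48.4, 42.0]
orientation: [0.0, 0.619, 0.786, 0.0]
wrist_force: [-0.6, -0.3, 0.7]
gripper_width: 55.5
gripper_force: 46.4
```

```bash
python3 -m jog '[[0,0,0.002,0,0,0],[0,0,0.002,0,0,0],[0,0,0.002,0,0,0],[0,0,0.002,0,0,0],[0,0,0.002,0,0,0]]' -1
python3 -m jog '[[0,0,-0.04,0,0,0],[0,0,-0.14,0,0,0],[0,0,-0.3,0,0,0],[0,0,-0.5,0,0,0],[0,0,-0.6,0,0,0]]' -1
python3 -m jog '[[0.1,0.02,0,0,0,0],[0.3,0.07,0,0,0,0],[0.5,0.12,0,0,0,0],[0.7,0.17,0,0,0,0],[0.85,0.21,0,0,0,0]]' -1
python3 - <<'E'
from h import *
tool([527.9,325.3,165],0.2372)
E
```

```text
time_s: 44.15
ee_pos: [527.7, 48.4, 41.3]
orientation: [0.0, 0.619, 0.786, -0.0]
wrist_force: [-0.4, -0.0, 0.1]
gripper_width: 85.5
gripper_force: 0.0
time_s: 44.78
ee_pos: [528.8, 48.4, 164.0]
orientation: [0.001, 0.619, 0.786, 0.001]
wrist_force: [-0.7, 0.1, -0.1]
gripper_width: 85.1
gripper_force: 0.0
time_s: 45.4
ee_pos: [528.4, 225.2, 161.9]
orientation: [0.0, 0.618, 0.786, 0.0]
wrist_force: [0.6, -0.2, -0.2]
gripper_width: 85.3
gripper_force: 0.0
jog [ 0.4871  0.1154 -0.0154] [ 0.0003 -0.0001  0.0003] q [0.28 0.39 1.65 0.   1.1  0.04] t 45.4
```

```bash
python3 -m jog '[[0.18,0.04,0,0,0,0],[0.34,0.08,0,0,0,0],[0.45,0.107,0,0,0,0],[0.487,0.115,0,0,0,0],[0.487,0.115,0,0,0,0]]' -1
python3 -m jog '[[0,0,0.1,0,0,0],[0,0,0.24,0,0,0],[0,0,0.4,0,0,0],[0,0,0.52,0,0,0],[0,0,0.58,0,0,0]]' -1
python3 -m jog '[[0,0,0,0,0,0],[0,0,0,0,0,0],[0,0,0,0,0,0],[0,0,0,0,0,0],[0,0,0,0,0,0]]'
python3 - <<'E'
from h import *
tool([527.9,325.3,44],0.2372)
E
```

```text
time_s: 46.02
ee_pos: [528.0, 323.3, 161.3]
orientation: [0.0, 0.618, 0.786, -0.0]
wrist_force: [0.2, -0.4, -0.2]
gripper_width: 85.6
gripper_force: 0.0
time_s: 46.65
ee_pos: [527.4, 321.9, 44.0]
orientation: [-0.0, 0.619, 0.785, -0.001]
wrist_force: [0.1, -0.6, -0.6]
gripper_width: 85.3
gripper_force: 0.0
time_s: 47.28
ee_pos: [528.2, 323.7, 45.6]
orientation: [0.0, 0.619, 0.786, 0.0]
wrist_force: [0.0, -0.2, 0.1]
gripper_width: 85.6
gripper_force: 0.0
jog [0.008  0.0002 0.0082] [ 0.0003 -0.     -0.0001] q [ 0.44  0.59  1.64 -0.    0.91  0.2 ] t 47.275
```

```bash
python3 -m jog '[[0.008,0,0.006,0,0,0],[0.008,0,0.007,0,0,0],[0.008,0,0.007,0,0,0],[0.008,0,0.007,0,0,0],[0.008,0,0.007,0,0,0]]' -1
python3 -m jog '[[0,0,0,0,0,0],[0,0,0,0,0,0],[0,0,0,0,0,0],[0,0,0,0,0,0],[0,0,0,0,0,0]]' 1 40
python3 -m jog '[[0,0,0,0,0,0],[0,0,0,0,0,0],[0,0,0,0,0,0],[0,0,0,0,0,0],[0,0,0,0,0,0]]' 1 40
python3 -m jog '[[0,0,-0.1,0,0,0],[0,0,-0.22,0,0,0],[0,0,-0.36,0,0,0],[0,0,-0.5,0,0,0],[0,0,-0.6,0,0,0]]'
python3 - <<'E'
from h import *
tool([545,-20.5,165])
E
```

```text
time_s: 47.9
ee_pos: [527.7, 325.1, 43.9]
orientation: [0.0, 0.619, 0.786, -0.0]
wrist_force: [-0.3, -0.7, 0.1]
gripper_width: 85.3
gripper_force: 0.0
time_s: 48.52
ee_pos: [528.0, 325.2, 44.1]
orientation: [0.0, 0.619, 0.786, 0.0]
wrist_force: [0.4, 0.3, 3.0]
gripper_width: 60.8
gripper_force: 44.7
time_s: 49.15
ee_pos: [528.0, 325.2, 44.1]
orientation: [0.0, 0.619, 0.786, 0.0]
wrist_force: [0.5, -0.9, 5.5]
gripper_width: 60.5
gripper_force: 44.8
time_s: 49.78
ee_pos: [526.6, 324.8, 163.6]
orientation: [-0.001, 0.619, 0.786, -0.001]
wrist_force: [0.7, 0.1, -4.9]
gripper_width: 60.5
gripper_force: 45.7
jog [-1.6999 -0.3157 -0.0058] [0. 0. 0.] q [0.44 0.45 1.54 0.   1.15 0.2 ] t 49.775
```

```bash
python3 -m jog '[[-0.1,-0.019,0,0,0,0],[-0.28,-0.052,0,0,0,0],[-0.48,-0.089,0,0,0,0],[-0.68,-0.126,0,0,0,0],[-0.88,-0.163,0,0,0,0]]'
python3 -m jog '[[-0.2,-0.037,0,0,0,0],[-0.4,-0.075,0,0,0,0],[-0.6,-0.11,0,0,0,0],[-0.75,-0.14,0,0,0,0],[-0.82,-0.153,0,0,0,0]]'
python3 -m jog '[[0,0,0,0,0,0],[0,0,0.1,0,0,0],[0,0,0.24,0,0,0],[0,0,0.32,0,0,0],[0,0,0.36,0,0,0]]'
python3 -m jog '[[0,0,0,0,0,0],[0,0,0,0,0,0],[0,0,0,0,0,0],[0,0,0,0,0,0],[0,0,0,0,0,0]]'
python3 - <<'E'
from h import *
tool([545.1,-20.6,45],0.2372)
E
```

```text
time_s: 50.4
ee_pos: [535.2, 144.0, 161.9]
orientation: [-0.001, 0.619, 0.786, -0.002]
wrist_force: [0.4, -0.5, -4.1]
gripper_width: 60.7
gripper_force: 45.6
time_s: 51.02
ee_pos: [544.1, -22.2, 162.2]
orientation: [-0.002, 0.619, 0.785, -0.001]
wrist_force: [-0.3, 0.1, -4.7]
gripper_width: 60.6
gripper_force: 45.6
time_s: 51.65
ee_pos: [545.3, -19.4, 90.9]
orientation: [-0.001, 0.618, 0.786, -0.0]
wrist_force: [0.6, -0.1, -4.4]
gripper_width: 60.3
gripper_force: 45.5
time_s: 52.28
ee_pos: [546.2, -20.3, 92.2]
orientation: [0.0, 0.619, 0.786, 0.0]
wrist_force: [-0.1, -0.6, -3.2]
gripper_width: 60.7
gripper_force: 45.5
jog [-0.0003 -0.0057  0.2358] [ 0.0002  0.0002 -0.0003] q [-0.16  0.45  1.77 -0.    0.92 -0.4 ] t 52.275
```

```bash
python3 -m jog '[[0,-0.0055,0.06,0,0,0],[0,-0.0055,0.13,0,0,0],[0,-0.0055,0.19,0,0,0],[0,-0.0055,0.22,0,0,0],[0,-0.0055,0.226,0,0,0]]'
python3 -m jog '[[0,0,0.002,0,0,0],[0,0,0.004,0,0,0],[0,0,0.006,0,0,0],[0,0,0.006,0,0,0],[0,0,0.006,0,0,0]]'
```

```text
time_s: 52.9
ee_pos: [544.6, -20.4, 46.0]
orientation: [-0.001, 0.619, 0.786, -0.0]
wrist_force: [0.3, 0.2, -3.2]
gripper_width: 60.5
gripper_force: 45.6
time_s: 53.52
ee_pos: [545.0, -20.5, 45.6]
orientation: [0.0, 0.619, 0.786, -0.0]
wrist_force: [0.6, -0.4, -4.4]
gripper_width: 60.5
gripper_force: 45.6
```

```bash
python3 -m jog '[[0,0,0.003,0,0,0],[0,0,0.006,0,0,0],[0,0,0.009,0,0,0],[0,0,0.01,0,0,0],[0,0,0.01,0,0,0]]'
```

```text
time_s: 54.15
ee_pos: [545.0, -20.5, 44.1]
orientation: [0.0, 0.619, 0.786, -0.0]
wrist_force: [-3.1, 0.7, 5.0]
gripper_width: 60.5
gripper_force: 46.6
```

Standing on the rack floor, with +5 N contact at the expected height. Release, rise and check numerically against the model.

```bash
python3 -m jog '[[0,0,0,0,0,0],[0,0,0,0,0,0],[0,0,0,0,0,0],[0,0,0,0,0,0],[0,0,0,0,0,0]]' -1
python3 -m jog '[[0,0,-0.04,0,0,0],[0,0,-0.14,0,0,0],[0,0,-0.3,0,0,0],[0,0,-0.5,0,0,0],[0,0,-0.7,0,0,0]]' -1
python3 -m jog '[[0.05,0,-0.06,0,0,0],[0.1,-0.02,-0.16,0,0,0],[0.17,-0.022,-0.26,0,0,0],[0.17,-0.022,-0.37,0,0,0],[0.17,-0.022,-0.37,0,0,0]]'
python3 -m jog '[[0,0,0,0,0,0],[0,0,0,0,0,0],[0,0,0,0,0,0],[0,0,0,0,0,0],[0,0,0,0,0,0]]'
python3 - <<'E'
from h import *
c=Cam('wrist');o=r.get_obs();print(o['ee_pos'].round(1))
a=cv2.cvtColor(cv2.imread('pics/w1.png'),cv2.COLOR_BGR2GRAY)
for n,z in(('tin',84),('filter',89)):
  for m in r.regions_of(n,'wrist')[:1]:
    ct=max(cv2.findContours(m['mask'].astype(np.uint8),0,1)[0],key=cv2.contourArea)
    print(n,m['p'],np.round(m['extent']),[np.round(q,1) for q in cv2.minAreaRect(c.ray(ct[:,0,:],z)[:,:2].astype(np.float32))])
t=Cam('scene')
for n in('bearing','filter','tin','hammer','mug','wrench'): print(n,[(round(d['p'],2),[round(float(v),1) for v in d['extent']]) for d in r.regions_of(n,'scene')])
E
```

```text
time_s: 54.78
ee_pos: [545.0, -20.4, 43.5]
orientation: [-0.0, 0.619, 0.786, -0.0]
wrist_force: [0.4, -0.1, 0.2]
gripper_width: 85.2
gripper_force: 0.0
time_s: 55.4
ee_pos: [544.8, -20.4, 185.2]
orientation: [0.0, 0.619, 0.786, 0.0]
wrist_force: [0.0, 0.7, -0.3]
gripper_width: 85.1
gripper_force: 0.0
time_s: 56.02
ee_pos: [533.3, 12.1, 258.3]
orientation: [0.001, 0.618, 0.786, 0.001]
wrist_force: [0.0, -1.4, 0.6]
gripper_width: 85.3
gripper_force: 0.0
time_s: 56.65
ee_pos: [532.7, 11.5, 257.4]
orientation: [-0.0, 0.619, 0.786, -0.0]
wrist_force: [0.3, 0.1, -0.8]
gripper_width: 85.8
gripper_force: 0.0
[532.7  11.5 257.5]
tin 0.71 [283. 145.  61.  62.] [array([527.5,  49.6]), array([55.5, 54.9]), np.float64(13.5)]
filter 0.75 [287. 214.  62.  75.] [array([542.7, -12.4]), array([58.1, 72.9]), np.float64(13.5)]
bearing [(0.65, [412.5, 352.2, 134.7, 135.6]), (0.55, [243.9, 162.8, 21.2, 18.0])]
filter [(0.72, [284.0, 236.6, 32.4, 39.1])]
tin [(0.71, [309.4, 253.2, 34.2, 41.3])]
hammer [(0.71, [182.6, 239.9, 54.3, 80.9])]
mug [(0.55, [292.8, 377.5, 63.2, 60.6])]
wrench [(0.63, [233.1, 330.9, 49.1, 59.4])]
```

```bash
python3 - <<'E'
from h import *
for n,bx in(('scene',[(268,212,302,256),(290,228,328,276)]),('top',[(236,183,264,215),(212,190,238,216)])):
  c=Cam(n);a=cv2.imread(f'pics/{n}0.png');b=c.img[:,:,::-1].copy()
  for x0,y0,x1,y1 in bx:
    k=8;E=lambda i:cv2.Canny(cv2.resize(i,None,fx=4,fy=4,interpolation=cv2.INTER_CUBIC),60,150)
    q=cv2.GaussianBlur(E(a[y0:y1,x0:x1]),(0,0),2);w=cv2.GaussianBlur(E(b[y0-k:y1+k,x0-k:x1+k]),(0,0),2)
    m=cv2.matchTemplate(w,q,cv2.TM_CCOEFF_NORMED);_,v,_,l=cv2.minMaxLoc(m);print(n,round(v,2),'shift px',(l[0]-4*k)/4,(l[1]-4*k)/4)
E
```

```text
scene 0.48 shift px 0.25 -1.0
scene 0.59 shift px 0.25 -0.25
top 0.26 shift px -0.25 -0.75
top 0.18 shift px -6.75 5.5
```

```bash
python3 -c "
from plant import r
print(r.close_job())"
```

```text
the job is handed in; nothing more can be done
None
```

The job is done and handed in at about 57 s of the 128 s limit: the bearing lies flat on the 190 mm carrier over its pin, and the filter and tin stand upright back in the rack within about 2 mm of their original spots. I went over the picture limit, viewing 16 against 14.

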